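Set the casting rings on their crucible formers

ROBOT

A 7-joint arm with a two-finger parallel gripper is mounted at the origin on the work surface. World frame = base frame: x ahead of the robot, y to its left, z up, the work surface at z = 0. Lengths are in m, angles in rad, forces in N, time in s.
With the tool pointing down it reaches from about 0.425 to 0.925 m from the base axis. Payload 6.8 kg.
Tool frame: the origin (TCP) lies on the front face of the gripper's body, between the roots of the fingers; the fingertips stand 73 mm ahead of it and the grasp point (between the pads) lies 54 mm ahead of it; z points along the fingers, y is the line along which they close (so a half turn about z gives the same grasp; the last joint's range is limited). The gripper opens to 85 mm and grips with 20 to 120 N. Pads are 22 mm wide; open, the fingers measure 114 mm over their backs; the gripper's body (76 mm by 85 mm) begins 54 mm behind the grasp point. The pads swing forward as they close: fully open they stand 13 mm farther back than shut.
Start: joints at [-1.237, 0.477, 0.022, 1.555, -0.011, 1.109, -0.083], TCP at [0.289, 0.61, 0.304] pointing down, gripper open.
Joint ranges: [-2.96, 2.96], [-0.34, 2.1], [-1.41, 1.46], [0.24, 2.44], [-1.37, 4.51], [0.17, 1.92], [-2.96, 2.96]. Speed limits (rad/s): [2.39, 2.39, 3.14, 3.14, 3.14, 3.14, 3.14].

INTERFACE

Orientations are given as a unit quaternion [w, x, y, z].
In Python, from station import bot, optics gives the robot as it stands.
- The arm moves only by the tool drive_tool, never from a script. Its argument "deltas" is a list of rows, each an object with "gripper": the closure in counts, from 0 (fully open) to 255 (shut); "offset": the shift along the tool's x, y, z in units of 1000 mm (1.0 is 1000 mm), a list of three; "angular": the turn, a rotation vector about the tool's x, y, z in units of 45 degrees (1.0 is 45 degrees), a list of three. In form: [{"gripper": gripper, "offset": [dx, dy, dz], "angular": [rx, ry, rz]}, ...]. A call has 1 to 5 rows; each row is the pose to reach, as a shift and turn from the pose commanded when the call began, along the tool's axes at that moment; what a row does not reach only later rows make up. A row lasts 1/10 s, in which the tool goes at most 50 mm and 8.59 degrees, less where a joint would pass 70% of its speed; a pose out of reach is approached as far as the arm can. A call with a number of a shift or a turn outside -1 to 1 is refused whole. A call with a gripper value outside its range is refused whole. The fingers move at their own pace and stop on an object; "grip_force" is the grip in N (left out, the last holds). Time passes only in rows, so rows that repeat a pose let the fingers close. It gives the time, the measured TCP pose, the force, the opening and the grip force at its end, in the units of the state.
- bot.get_obs(): the state, without advancing time (a new reading comes with each control period).
- optics.read_camera(name): name is "side" or "top" or "wrist"; returns the picture (480x640x3 uint8, blue, green, red); there is no depth.
- optics.camera_model(name): a dict with "fx", "fy", "cx", "cy" (pixels), "cam_to_world" (4x4, takes a point from camera to world coordinates). Camera axes: x right, y up, looking along -z (the intrinsics and any distortion apply to the point x, -y, -z); pixel columns grow to the right and rows downward; lengths in m; the calibration is good to about 2 mm. A picture is of the moment at which its call begins: read the wrist's pose just before it. camera_model takes no time and is no camera call; for the wrist camera it gives the pose at the moment of the call.
- bot.hand_in(): hands the job in; it is judged then, once.
The state is a dict: "t": time; "q": joint angles; "joint_vel": joint speeds; "joint_torque": joint torques, N m; "eef_pos": TCP position; "tool_rot": TCP orientation; "contact_force": force on the tool from outside, world axes, zero at the start; "torque": the same for the moment, N m; "gripper_width": opening from 0.0 (shut) to 1.0 (fully open); "grasp_force": force on a finger pad.
Only numpy, scipy, OpenCV 4.12 (cv2) and the standard library are available. Lean on these libraries where they do the work, as an engineer would, in place of code of your own. Each camera call takes 0.05 s, during which the arm holds its last target. There are 200 camera calls.

TASK

Get the dental bench ready for investing: pick out the four open steel casting rings and stand each one upright on the black rubber crucible former of its own size (smallest ring on smallest disc, and so on up to the largest), centred so that the former's cone is inside the ring and the ring's foot sits flat on the disc with an even margin of rubber around it. Never tip a ring over, and leave the two loose stone dental casts that lie among them where they are.

Things in the scene. Friction and masses are not known exactly. Their poses are not given: they have to be found in the camera images.
- ring30_mid (a point): the smallest casting ring: a plain bright steel tube open at both ends, standing upright on the bench, 30 mm outside diameter, 25 mm inside, wall 2.5 mm, 50 mm tall, 65 to 220 g. The point is its centre, half-way up (25 mm above its foot); z points up along its axis; the yaw means nothing
- ring40_mid (a point): the second smallest casting ring: a plain bright steel tube open at both ends, standing upright on the bench, 40 mm outside diameter, 35 mm inside, wall 2.5 mm, 50 mm tall, 65 to 220 g. The point is its centre, half-way up (25 mm above its foot); z points up along its axis; the yaw means nothing
- ring50_mid (a point): the second largest casting ring: a plain bright steel tube open at both ends, standing upright on the bench, 50 mm outside diameter, 45 mm inside, wall 2.5 mm, 50 mm tall, 65 to 220 g. The point is its centre, half-way up (25 mm above its foot); z points up along its axis; the yaw means nothing
- ring60_mid (a point): the largest casting ring: a plain bright steel tube open at both ends, standing upright on the bench, 60 mm outside diameter, 55 mm inside, wall 2.5 mm, 50 mm tall, 65 to 220 g. The point is its centre, half-way up (25 mm above its foot); z points up along its axis; the yaw means nothing
- former30_deck (a point): the crucible former for the smallest ring, the smallest of the four: a flat round black rubber disc 50 mm across and 8 mm thick, fixed to the bench, with a blunt cone 8 mm across at its foot and 11 mm tall in its middle. The point is the centre of the disc's flat upper face (8 mm above the bench, at the foot of the cone); z points up
- former40_deck (a point): the crucible former for the second smallest ring, the second smallest of the four: a flat round black rubber disc 60 mm across and 8 mm thick, fixed to the bench, with a blunt cone 17 mm across at its foot and 11 mm tall in its middle. The point is the centre of the disc's flat upper face (8 mm above the bench, at the foot of the cone); z points up
- former50_deck (a point): the crucible former for the second largest ring, the second largest of the four: a flat round black rubber disc 70 mm across and 8 mm thick, fixed to the bench, with a blunt cone 27 mm across at its foot and 11 mm tall in its middle. The point is the centre of the disc's flat upper face (8 mm above the bench, at the foot of the cone); z points up
- former60_deck (a point): the crucible former for the largest ring, the largest of the four: a flat round black rubber disc 80 mm across and 8 mm thick, fixed to the bench, with a blunt cone 37 mm across at its foot and 11 mm tall in its middle. The point is the centre of the disc's flat upper face (8 mm above the bench, at the foot of the cone); z points up
- lower_cast_mid (a point): a loose lower-jaw dental cast of pale yellow stone with a row of teeth on top, horseshoe-shaped, open in the middle, about 60 mm across and 28 mm tall; not part of the job. The point is near the middle of its outline, half-way up (14 mm above the bench); x points to the front teeth, z up
- upper_cast_mid (a point): a loose upper-jaw dental cast of pale yellow stone with a row of teeth on top, solid, with a filled palate, about 60 mm across and 28 mm tall; not part of the job. The point is near the middle of its outline, half-way up (14 mm above the bench); x points to the front teeth, z up
Not all that is in view belongs to the job. Leave any orange or red look-alike of the part that bears ring50_mid alone.

How it is judged:
By the outcome, as a careful person would: the job done as asked, in the order asked, and still so for the second after the job is handed in, with the robot touching nothing.
It also fails if it takes over 99 s, if anything falls off the work surface, if the arm or the gripper's body presses on something with over 40 N, if the wrist force passes 120 N, or if a joint passes its speed limit or range.

## Working session

There is one attempt and no reset: what is moved stays moved. The work goes in short steps, Python scripts to look and compute and a tool call to move; the robot and the scene stay as the last step left them, time stands still between calls to the robot, and variables do not carry over. Pictures are saved under pics/ and viewed, at most 14 in all, crops included, and the job is handed in when it is done.

Besides the shell and the picture viewer there is one more tool, called after "Emit:" as name(argument=value, ...) on one line, values as JSON. drive_tool: Moves the arm, as the interface text tells. Its arguments: {"type":"object","properties":{"deltas":{"type":"array"},"grip_force":{"type":"number"}},"required":["deltas"]}

```bash
mkdir -p pics; ls
python3 - <<'E'
from station import bot, optics
import cv2
s=bot.get_obs(); print(s)
for n in("top","side"):
    cv2.imwrite(f"pics/{n}0.png",optics.read_camera(n)); print(n,optics.camera_model(n))
E
```

```text
pics
{'t': 0.0, 'q': array([-1.23706769,  0.47779555,  0.02232887,  1.55641894, -0.01149269,
        1.10929056, -0.08308256]), 'joint_vel': array([ 8.62467154e-05,  3.40417903e-04, -8.37044650e-04, -1.11176656e-04,
        1.34243525e-03,  8.07636544e-04, -7.83646850e-04]), 'joint_torque': array([ 3.31811361e-05, -5.96457195e+01,  1.60807963e+00, -2.81191170e+01,
        1.25291423e-02,  9.36638389e-03,  4.15559043e-06]), 'eef_pos': array([0.28843477, 0.60978054, 0.30294217]), 'tool_rot': array([-1.29743037e-04,  2.19096219e-01,  9.75702850e-01, -8.82681404e-04]), 'contact_force': array([-0.34382256,  0.10217853,  0.29209889]), 'torque': array([-0.0143194 ,  0.05679862,  0.01797599]), 'grasp_force': 0.0, 'gripper_width': 0.9956640886716328}
top {'fx': 436.2361622224224, 'fy': 436.2361622224224, 'cx': 321.8313160657745, 'cy': 245.42572514128835, 'cam_to_world': array([[-0.00605478,  0.9941631 , -0.10771757,  0.41487806],
       [-0.99982324, -0.00410119,  0.01834852, -0.02901738],
       [ 0.01779965,  0.10780962,  0.9940122 ,  0.91305567],
       [ 0.        ,  0.        ,  0.        ,  1.        ]])}
side {'fx': 517.0047761049199, 'fy': 517.0047761049199, 'cx': 307.6816866577198, 'cy': 243.49518671206312, 'cam_to_world': array([[-0.98525363,  0.12010781, -0.1218581 ,  0.38941859],
       [-0.17106576, -0.67719075,  0.715646  ,  0.71864536],
       [ 0.0034335 ,  0.72593857,  0.68775097,  0.78283784],
       [ 0.        ,  0.        ,  0.        ,  1.        ]])}
```

View pics/top0.png

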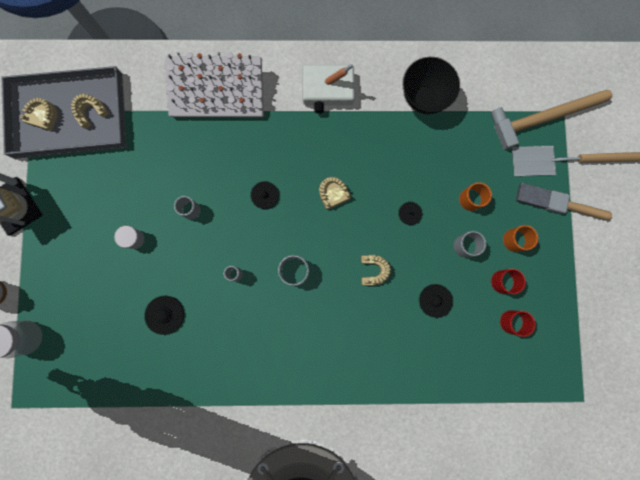

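View pics/side0.png

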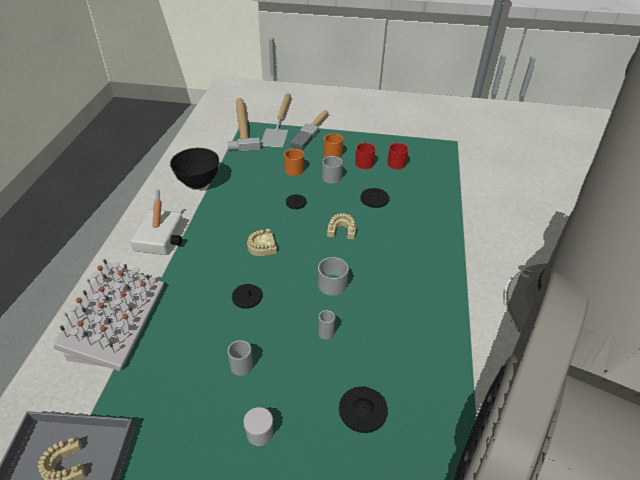

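The top view shows four grey steel rings at about (187,208), (233,273), (294,270) and (470,243). The formers are at (265,195), (410,213), (436,300) and (165,315). Possible look-alikes are the orange rings (476,197) and (521,238), the red rings (509,282) and (518,323), and the solid white cylinder (127,237). I'll leave all of those alone. Next I'll measure the sizes and check my choices in a close crop.

```bash
cat > h.py <<'E'
import numpy as np, cv2
from station import bot, optics
def ray(m,u,v,z):
    T=m["cam_to_world"]; d=T[:3,:3]@np.array([(u-m["cx"])/m["fx"],-(v-m["cy"])/m["fy"],-1.])
    o=T[:3,3]; return o+d*(z-o[2])/d[2]
def proj(m,P):
    T=m["cam_to_world"]; c=(np.atleast_2d(P)-T[:3,3])@T[:3,:3]
    return np.c_[m["cx"]+m["fx"]*c[:,0]/-c[:,2], m["cy"]-m["fy"]*c[:,1]/-c[:,2]]
def circ(c,r,z):
    a=np.linspace(0,2*np.pi,73); return np.c_[c[0]+r*np.cos(a),c[1]+r*np.sin(a),0*a+z]
def tile(img,m,c,r,z,half,n,lines):
    p=proj(m,[[c[0],c[1],z]])[0]; x0,y0=(p-half); k=n/(2*half)
    t=cv2.warpAffine(img,np.float32([[k,0,-x0*k],[0,k,-y0*k]]),(n,n),flags=cv2.INTER_CUBIC)
    for rr,zz,col in lines:
        q=(proj(m,circ(c,rr,zz))-[x0,y0]+0.5)*k
        cv2.polylines(t,[np.int32(q)],True,col,1)
    return t
E
cat > a.py <<'E'
from h import *
t=cv2.imread("pics/top0.png"); s=cv2.imread("pics/side0.png")
mt,ms=optics.camera_model("top"),optics.camera_model("side")
def dark(img,u,v,h=26):
    x0,y0=int(u-h),int(v-h); g=cv2.cvtColor(img,6)[y0:y0+2*h,x0:x0+2*h]
    n,l,st,c=cv2.connectedComponentsWithStats(np.uint8(g<38)); 
    i=1+np.argmax(st[1:,4]); return c[i]+[x0,y0],st[i,4]
tiles=[]
for (a,b) in zip([(265,195),(410,213),(436,300),(165,315)],[(247,296),(296,202),(375,198),(363,409)]):
    (p,A),(q,B)=dark(t,*a),dark(s,*b,h=30); P=ray(mt,*p,.007);Q=ray(ms,*q,.006)
    d=2*np.sqrt(A/np.pi)/mt["fx"]*.905
    print("F",p.round(1),P[:2].round(4),Q[:2].round(4),"dia",round(d,4))
    r=(.025,.03,.035,.04)[np.argmin(abs(d/2-np.array([.025,.03,.035,.04])))]
    tiles.append(tile(t,mt,P,r,.008,28,200,[(r,.008,(0,255,255))]))
rs=[(187,206,.02),(232,272,.015),(294,270,.03),(470,243,.025)]
sd=[(239,347),(327,316),(333,268),(333,163)]
for (u,v,r),b in zip(rs,sd):
    P=ray(mt,u,v,.05);Q=ray(ms,*b,.05); print("R",P[:2].round(4),Q[:2].round(4))
    L=[(r,.05,(0,255,255)),(r,0,(255,0,255))]
    tiles.append(tile(t,mt,P,r,.04,25,200,L)); tiles.append(tile(s,ms,P,r,.04,25,200,L))
o=[tiles[i] for i in (0,1,2,3,4,6,8,10,5,7,9,11)]
cv2.imwrite("pics/m1.png",np.vstack([np.hstack(o[i:i+4]) for i in (0,4,8)]))
E
python3 a.py
```

```text
F [264.9 195.1] [0.6204 0.0738] [0.6191 0.079 ] dia 0.0567
F [410.  213.2] [ 0.5809 -0.2326] [ 0.5796 -0.2278] dia 0.0466
F [435.6 300.5] [ 0.3974 -0.2807] [ 0.3966 -0.2767] dia 0.0675
F [164.5 314.9] [0.3718 0.2762] [0.3701 0.2828] dia 0.0801
R [0.5888 0.2241] [0.5905 0.2286]
R [0.4565 0.1324] [0.4527 0.1365]
R [0.4598 0.0104] [0.4584 0.0163]
R [ 0.5121 -0.3419] [ 0.5072 -0.3393]
```

View pics/m1.png

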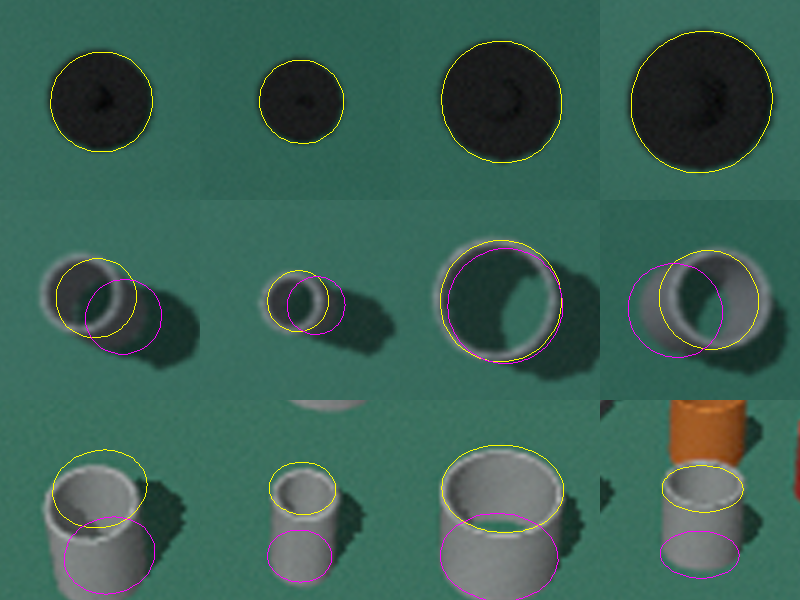

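The formers come out at 60: (.372,.276), 50: (.397,-.281), 40: (.620,.074) and 30: (.581,-.233), and the four grey rings are confirmed as open tubes. The top and side views differ by about 5 mm in y, so I'll refine with the wrist camera.

Emit:
drive_tool(deltas=[{"gripper": 0, "offset": [-0.04, -0.03, 0], "angular": [0, 0, -0.18]}, {"gripper": 0, "offset": [-0.08, -0.06, 0], "angular": [0, 0, -0.36]}, {"gripper": 0, "offset": [-0.12, -0.09, 0], "angular": [0, 0, -0.54]}, {"gripper": 0, "offset": [-0.16, -0.12, 0], "angular": [0, 0, -0.56]}, {"gripper": 0, "offset": [-0.19, -0.15, 0], "angular": [0, 0, -0.56]}], grip_force=40)

```text
t: 0.6
eef_pos: [0.3979, 0.3904, 0.3036]
tool_rot: [0.0, 0.002, 1.0, -0.0]
contact_force: [1.4, -0.5, 0.1]
gripper_width: 1.001
grasp_force: 0.0
```

Emit:
drive_tool(deltas=[{"gripper": 0, "offset": [-0.02, -0.04, 0], "angular": [0, 0, 0]}, {"gripper": 0, "offset": [-0.04, -0.08, 0], "angular": [0, 0, 0]}, {"gripper": 0, "offset": [-0.06, -0.12, 0], "angular": [0, 0, 0]}, {"gripper": 0, "offset": [-0.08, -0.16, 0], "angular": [0, 0, 0]}, {"gripper": 0, "offset": [-0.1, -0.2, 0], "angular": [0, 0, 0]}])

```text
t: 1.1
eef_pos: [0.4961, 0.1913, 0.3037]
tool_rot: [-0.0, 0.001, 1.0, -0.0]
contact_force: [0.8, 0.8, -0.3]
gripper_width: 1.0
grasp_force: 0.0
```

Run:
```python
from h import *
s=bot.get_obs(); print(s["t"],s["q"].round(2),s["eef_pos"].round(4),s["tool_rot"].round(4))
m=optics.camera_model("wrist"); print(m)
cv2.imwrite("pics/w1.png",optics.read_camera("wrist"))
for (u,v) in ((0,0),(639,0),(0,479),(639,479)): print(ray(m,u,v,0).round(3))
```

```text
1.1 [-0.57  0.24  0.1   1.9  -0.03  1.    1.11] [0.4961 0.1913 0.3037] [-2.e-04  9.e-04  1.e+00 -0.e+00]
{'fx': 423.6364179051786, 'fy': 423.6364179051786, 'cx': 313.33869337638083, 'cy': 244.2997079921816, 'cam_to_world': array([[ 1.37352257e-03, -9.54062896e-01, -2.99603244e-01,
         4.18678475e-01],
       [ 9.99998747e-01,  1.07444078e-03,  1.16299397e-03,
         1.89876243e-01],
       [-7.87663455e-04, -2.99604466e-01,  9.54063176e-01,
         3.74765834e-01],
       [ 0.00000000e+00,  0.00000000e+00,  0.00000000e+00,
         1.00000000e+00]])}
[ 0.335 -0.056  0.   ]
[0.336 0.445 0.   ]
[ 0.812 -0.163  0.   ]
[0.813 0.554 0.   ]
```

View pics/w1.png

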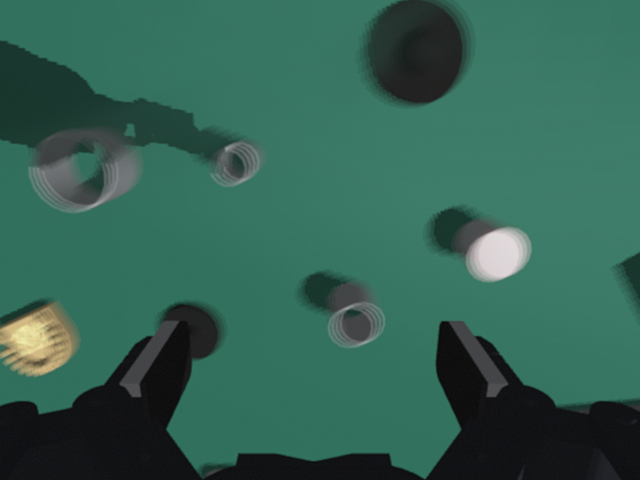

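The wrist picture was blurred by the arm's motion. I'll retake it with the arm still and fit the known circles by edge strength in all three cameras.

```bash
cat >> h.py <<'E'
def fit(img,m,c,circles,span=.012):
    """grid search: centre with the strongest image gradient across the projected circles [(r,z)]"""
    g=cv2.GaussianBlur(cv2.cvtColor(img,6).astype(np.float32),(0,0),1.0)
    gx,gy=cv2.Sobel(g,5,1,0),cv2.Sobel(g,5,0,1)
    def score(x,y):
        s=0
        for r,z in circles:
            q=proj(m,circ((x,y),r,z)[:-1]).astype(np.float32); t=np.roll(q,-1,0)-np.roll(q,1,0)
            n=np.c_[-t[:,1],t[:,0]]/np.linalg.norm(t,axis=1)[:,None]
            G=[cv2.remap(k,q[:,:1],q[:,1:],1)[:,0] for k in(gx,gy)]
            s+=np.minimum(abs(G[0]*n[:,0]+G[1]*n[:,1]),60).mean()
        return s
    b=np.array(c[:2],float)
    for st,sp in((.0015,span),(.0003,.0018)):
        a=np.arange(-sp,sp+1e-9,st); S=[(score(b[0]+i,b[1]+j),i,j) for i in a for j in a]
        k=max(S); b=b+[k[1],k[2]]
    return b,k[0]
F={30:(.581,-.2326),40:(.620,.074),50:(.397,-.281),60:(.372,.276)}
R={30:(.456,.135),40:(.591,.231),50:(.512,-.347),60:(.460,.012)}
def fcirc(d): return [(d/2000+.01,.008)]
def rcirc(d): return [(d/2000,.05),(d/2000-.0025,.05)]
def wrist(name):
    m=optics.camera_model("wrist"); im=optics.read_camera("wrist"); cv2.imwrite(f"pics/{name}.png",im); return im,m
def inside(m,c):
    p=proj(m,[[c[0],c[1],.05]])[0]; return 45<p[0]<595 and 40<p[1]<330
E
cat > b.py <<'E'
from h import *
im={"top":cv2.imread("pics/top0.png"),"side":cv2.imread("pics/side0.png")}
M={n:optics.camera_model(n) for n in im}
im["wrist"],M["wrist"]=wrist("w2")
for n in im:
    for lab,D,cf in(("F",F,fcirc),("R",R,rcirc)):
        for d,c in D.items():
            if n!="wrist" or inside(M[n],c):
                b,s=fit(im[n],M[n],c,cf(d)); print(n,lab,d,b.round(4),round(float(s),1))
E
python3 b.py
```

```text
top F 30 [ 0.5837 -0.2323] 60.0
top F 40 [0.6233 0.0734] 60.0
top F 50 [ 0.4003 -0.2804] 60.0
top F 60 [0.375  0.2763] 60.0
top R 30 [0.4536 0.132 ] 98.8
top R 40 [0.588  0.2283] 103.0
top R 50 [ 0.5087 -0.3509] 111.5
top R 60 [0.4585 0.0087] 107.4
side F 30 [ 0.5831 -0.226 ] 60.0
side F 40 [0.6221 0.0797] 60.0
side F 50 [ 0.3997 -0.2735] 60.0
side F 60 [0.3735 0.2817] 60.0
side R 30 [0.4521 0.1353] 101.3
side R 40 [0.5874 0.2313] 110.8
side R 50 [ 0.5078 -0.3482] 98.6
side R 60 [0.4564 0.0129] 109.9
wrist R 30 [0.4551 0.1344] 120.0
wrist R 40 [0.5913 0.2307] 120.0
wrist R 60 [0.4597 0.0111] 97.5
```

The gradient clip saturates, so ties get pushed to one side. I'll raise it and refit.

```bash
sed -i 's/,60).mean/,250).mean/; s/40<p\[1\]<330/30<p[1]<330/' h.py; python3 b.py
```

```text
top F 30 [ 0.5807 -0.2326] 117.4
top F 40 [0.6203 0.0737] 126.8
top F 50 [ 0.3973 -0.2804] 120.5
top F 60 [0.372 0.276] 135.7
top R 30 [0.4542 0.1317] 161.4
top R 40 [0.588  0.2286] 167.6
top R 50 [ 0.5099 -0.3503] 212.4
top R 60 [0.4585 0.0096] 204.6
side F 30 [ 0.5795 -0.226 ] 136.7
side F 40 [0.6191 0.0803] 140.2
side F 50 [ 0.3961 -0.2738] 137.8
side F 60 [0.3714 0.2826] 140.1
side R 30 [0.4521 0.1356] 159.5
side R 40 [0.5877 0.2313] 223.6
side R 50 [ 0.5084 -0.3488] 139.2
side R 60 [0.4567 0.0129] 187.8
wrist F 60 [0.3717 0.2778] 75.4
wrist R 30 [0.4545 0.135 ] 270.4
wrist R 40 [0.5901 0.2319] 283.8
wrist R 60 [0.4594 0.0123] 164.7
```

Wrist measurements agree to within calibration. I'll go for ring30 at (.4545,.135).

Emit:
drive_tool(deltas=[{"gripper": 0, "offset": [0.021, -0.028, 0.02], "angular": [0, 0, 0]}, {"gripper": 0, "offset": [0.042, -0.056, 0.04], "angular": [0, 0, 0]}, {"gripper": 0, "offset": [0.042, -0.056, 0.08], "angular": [0, 0, 0]}, {"gripper": 0, "offset": [0.042, -0.056, 0.12], "angular": [0, 0, 0]}, {"gripper": 0, "offset": [0.042, -0.056, 0.12], "angular": [0, 0, 0]}])

```text
t: 1.75
eef_pos: [0.4503, 0.1372, 0.18]
tool_rot: [-0.004, 0.0, 1.0, -0.002]
contact_force: [-0.0, -0.6, 0.0]
gripper_width: 0.998
grasp_force: 0.0
```

```bash
cat > c.py <<'E'
from h import *
import sys
# args: kind size ; measure from wrist with arm still, print tool-frame shift (x,y) to it
name=sys.argv[1]; s=bot.get_obs(); im,m=wrist(name); e=s["eef_pos"]
print("t",round(s["t"],2),"eef",e.round(4),"rot",s["tool_rot"].round(4),"F",s["contact_force"].round(1),"w",round(s["gripper_width"],3))
for a in sys.argv[2:]:
    k,d=a[0],int(a[1:3]); z0=float(a.split("@")[1]) if "@" in a else .05
    c=(F if k=="F" else R)[d] if k!="H" else e[:2]
    cc=fcirc(d) if k=="F" else [(d/2000,z0),(d/2000-.0025,z0)]
    b,sc=fit(im,m,c,cc); print(a,b.round(4),round(float(sc)),"tool dx dy %.4f %.4f"%(-(b[0]-e[0]),b[1]-e[1]))
E
python3 c.py w3 R30
```

```text
t 1.75 eef [0.4503 0.1372 0.18  ] rot [-0.0043  0.      1.     -0.0017] F [-0.  -0.6  0. ] w 0.998
R30 [0.4557 0.1344] 304 tool dx dy -0.0054 -0.0028
```

Emit:
drive_tool(deltas=[{"gripper": 0, "offset": [0, 0, 0], "angular": [0, 0, 0]}, {"gripper": 0, "offset": [0, 0, 0], "angular": [0, 0, 0]}])

```text
t: 2.0
eef_pos: [0.4549, 0.1382, 0.1858]
tool_rot: [0.001, 0.001, 1.0, 0.001]
contact_force: [0.1, -0.2, 0.1]
gripper_width: 0.995
grasp_force: 0.0
```

```bash
python3 c.py w4 R30
```

```text
t 2.0 eef [0.4549 0.1382 0.1858] rot [1.5e-03 7.0e-04 1.0e+00 8.0e-04] F [ 0.1 -0.2  0.1] w 0.995
R30 [0.4548 0.1341] 302 tool dx dy 0.0001 -0.0041
```

Down 107 mm to z ≈ 0.079 with y −4 mm, then close.

Emit:
drive_tool(deltas=[{"gripper": 0, "offset": [0, -0.004, 0.03], "angular": [0, 0, 0]}, {"gripper": 0, "offset": [0, -0.004, 0.06], "angular": [0, 0, 0]}, {"gripper": 0, "offset": [0, -0.004, 0.085], "angular": [0, 0, 0]}, {"gripper": 0, "offset": [0, -0.004, 0.105], "angular": [0, 0, 0]}, {"gripper": 0, "offset": [0, -0.004, 0.107], "angular": [0, 0, 0]}])

```text
t: 2.55
eef_pos: [0.4533, 0.1333, 0.0761]
tool_rot: [-0.001, 0.001, 1.0, -0.0]
contact_force: [0.2, -0.4, 0.1]
gripper_width: 1.0
grasp_force: 0.0
```

Emit:
drive_tool(deltas=[{"gripper": 100, "offset": [0, 0, 0], "angular": [0, 0, 0]}, {"gripper": 130, "offset": [0, 0, 0], "angular": [0, 0, 0]}, {"gripper": 255, "offset": [0, 0, 0], "angular": [0, 0, 0]}, {"gripper": 255, "offset": [0, 0, 0], "angular": [0, 0, 0]}, {"gripper": 255, "offset": [0, 0, 0], "angular": [0, 0, 0]}], grip_force=40)

```text
t: 3.05
eef_pos: [0.4543, 0.1335, 0.078]
tool_rot: [0.001, 0.001, 1.0, 0.0]
contact_force: [-1.6, -0.8, 8.8]
gripper_width: 0.34
grasp_force: 38.8
```

Emit:
drive_tool(deltas=[{"gripper": 255, "offset": [0, 0, 0], "angular": [0, 0, 0]}, {"gripper": 255, "offset": [0, 0, 0], "angular": [0, 0, 0]}, {"gripper": 255, "offset": [0, 0, 0], "angular": [0, 0, 0]}])

```text
t: 3.35
eef_pos: [0.4543, 0.1335, 0.078]
tool_rot: [0.001, 0.001, 1.0, 0.0]
contact_force: [-1.0, 0.6, 8.5]
gripper_width: 0.34
grasp_force: 38.8
```

```bash
python3 c.py w5 H30
```

```text
t 3.35 eef [0.4543 0.1335 0.078 ] rot [8.0e-04 1.1e-03 1.0e+00 4.0e-04] F [-1.   0.6  8.5] w 0.34
H30 [0.4552 0.132 ] 152 tool dx dy -0.0009 -0.0015
```

View pics/w5.png

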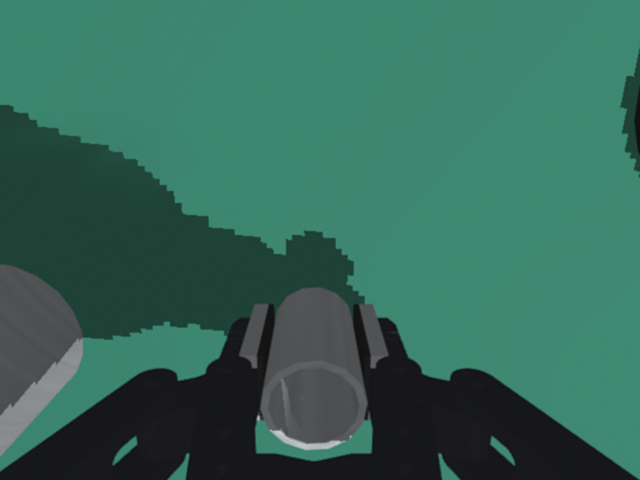

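Ring30 is held upright, with its rim at about (314,405) between the pads. Now I'll lift and go towards former30, stopping past it in x so the camera can see it.

Emit:
drive_tool(deltas=[{"gripper": 255, "offset": [0, 0, -0.04], "angular": [0, 0, 0]}, {"gripper": 255, "offset": [0, 0, -0.08], "angular": [0, 0, 0]}, {"gripper": 255, "offset": [-0.01, -0.02, -0.12], "angular": [0, 0, 0]}, {"gripper": 255, "offset": [-0.03, -0.06, -0.122], "angular": [0, 0, 0]}, {"gripper": 255, "offset": [-0.05, -0.1, -0.122], "angular": [0, 0, 0]}])

```text
t: 3.9
eef_pos: [0.5048, 0.0329, 0.2013]
tool_rot: [0.002, -0.0, 1.0, 0.001]
contact_force: [1.4, 0.2, -0.2]
gripper_width: 0.34
grasp_force: 39.9
```

Emit:
drive_tool(deltas=[{"gripper": 255, "offset": [-0.02, -0.04, 0], "angular": [0, 0, 0]}, {"gripper": 255, "offset": [-0.04, -0.08, 0], "angular": [0, 0, 0]}, {"gripper": 255, "offset": [-0.06, -0.12, 0], "angular": [0, 0, 0]}, {"gripper": 255, "offset": [-0.08, -0.16, 0], "angular": [0, 0, 0]}, {"gripper": 255, "offset": [-0.1, -0.2, 0], "angular": [0, 0, 0]}])

```text
t: 4.4
eef_pos: [0.6035, -0.1686, 0.1992]
tool_rot: [0.0, 0.001, 1.0, 0.0]
contact_force: [0.5, 1.3, -0.6]
gripper_width: 0.341
grasp_force: 39.9
```

Emit:
drive_tool(deltas=[{"gripper": 255, "offset": [-0.015, -0.035, 0], "angular": [0, 0, 0]}, {"gripper": 255, "offset": [-0.026, -0.063, 0], "angular": [0, 0, 0]}, {"gripper": 255, "offset": [-0.026, -0.063, 0], "angular": [0, 0, 0]}, {"gripper": 255, "offset": [-0.026, -0.063, 0], "angular": [0, 0, 0]}, {"gripper": 255, "offset": [-0.026, -0.063, 0], "angular": [0, 0, 0]}])

```text
t: 4.9
eef_pos: [0.6287, -0.2285, 0.1987]
tool_rot: [-0.0, 0.0, 1.0, 0.001]
contact_force: [0.7, 0.4, -1.7]
gripper_width: 0.341
grasp_force: 39.9
```

```bash
python3 c.py w6 F30 R50 H30@0.172
```

```text
t 4.9 eef [ 0.6287 -0.2285  0.1987] rot [-3.e-04  2.e-04  1.e+00  6.e-04] F [ 0.7  0.4 -1.7] w 0.341
F30 [ 0.5816 -0.2344] 112 tool dx dy 0.0471 -0.0059
R50 [ 0.5117 -0.3503] 242 tool dx dy 0.1170 -0.1218
H30@0.172 [ 0.6284 -0.23  ] 154 tool dx dy 0.0003 -0.0015
```

View pics/w6.png

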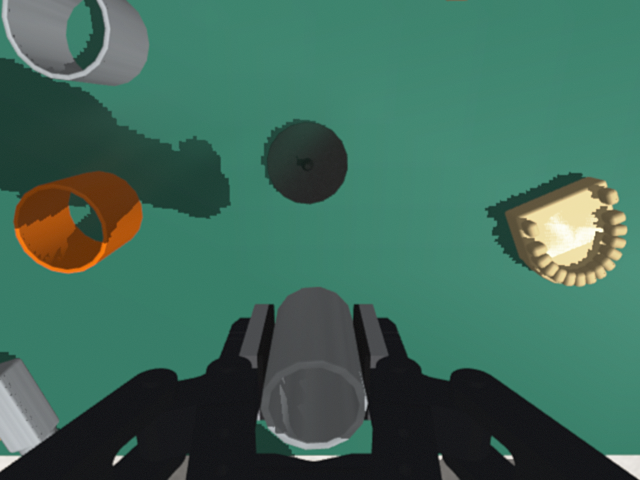

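Former30 is centred at about (306,162), its cone at (306,164), and the ring is in the grip at about (314,405). I'll shift +47 mm in tool x and −4.5 mm in y, then descend.

Emit:
drive_tool(deltas=[{"gripper": 255, "offset": [0.025, -0.0045, 0], "angular": [0, 0, 0]}, {"gripper": 255, "offset": [0.047, -0.0045, 0.02], "angular": [0, 0, 0]}, {"gripper": 255, "offset": [0.047, -0.0045, 0.04], "angular": [0, 0, 0]}, {"gripper": 255, "offset": [0.047, -0.0045, 0.07], "angular": [0, 0, 0]}, {"gripper": 255, "offset": [0.047, -0.0045, 0.09], "angular": [0, 0, 0]}])

```text
t: 5.45
eef_pos: [0.5814, -0.2325, 0.1077]
tool_rot: [-0.001, -0.0, 1.0, 0.001]
contact_force: [-0.0, -0.2, -0.7]
gripper_width: 0.34
grasp_force: 39.9
```

Emit:
drive_tool(deltas=[{"gripper": 255, "offset": [0, 0, 0.01], "angular": [0, 0, 0]}, {"gripper": 255, "offset": [0, 0, 0.016], "angular": [0, 0, 0]}, {"gripper": 255, "offset": [0, 0, 0.02], "angular": [0, 0, 0]}, {"gripper": 255, "offset": [0, 0, 0.021], "angular": [0, 0, 0]}, {"gripper": 255, "offset": [0, 0, 0.021], "angular": [0, 0, 0]}])

```text
t: 5.95
eef_pos: [0.5824, -0.2346, 0.0885]
tool_rot: [0.001, 0.001, 1.0, -0.0]
contact_force: [0.8, 0.7, -1.7]
gripper_width: 0.342
grasp_force: 39.9
```

```bash
python3 c.py w7 F30 H30@0.060
```

```text
t 5.95 eef [ 0.5824 -0.2346  0.0885] rot [ 5.e-04  1.e-03  1.e+00 -1.e-04] F [ 0.8  0.7 -1.7] w 0.342
F30 [ 0.5804 -0.2344] 61 tool dx dy 0.0020 0.0002
H30@0.060 [ 0.5836 -0.2361] 170 tool dx dy -0.0012 -0.0015
```

Emit:
drive_tool(deltas=[{"gripper": 255, "offset": [0.001, 0.0015, 0], "angular": [0, 0, 0]}, {"gripper": 255, "offset": [0.001, 0.0015, 0.001], "angular": [0, 0, 0]}, {"gripper": 255, "offset": [0.001, 0.0015, 0.002], "angular": [0, 0, 0]}, {"gripper": 255, "offset": [0.001, 0.0015, 0.0025], "angular": [0, 0, 0]}, {"gripper": 255, "offset": [0.001, 0.0015, 0.0025], "angular": [0, 0, 0]}])

```text
t: 6.5
eef_pos: [0.5811, -0.233, 0.0861]
tool_rot: [0.0, 0.001, 1.0, 0.0]
contact_force: [-3.0, 0.9, 5.7]
gripper_width: 0.34
grasp_force: 40.5
```

Contact with the deck is light. I'll release, rise and look.

Emit:
drive_tool(deltas=[{"gripper": 150, "offset": [0, 0, 0], "angular": [0, 0, 0]}, {"gripper": 100, "offset": [0, 0, 0], "angular": [0, 0, 0]}, {"gripper": 30, "offset": [0, 0, 0], "angular": [0, 0, 0]}, {"gripper": 0, "offset": [0, 0, 0], "angular": [0, 0, 0]}, {"gripper": 0, "offset": [0, 0, -0.02], "angular": [0, 0, 0]}])

```text
t: 7.0
eef_pos: [0.5793, -0.2323, 0.1032]
tool_rot: [-0.002, 0.001, 1.0, 0.001]
contact_force: [-0.2, 0.5, -0.2]
gripper_width: 0.996
grasp_force: 0.0
```

Emit:
drive_tool(deltas=[{"gripper": 0, "offset": [0, 0, -0.04], "angular": [0, 0, 0]}, {"gripper": 0, "offset": [0, 0, -0.09], "angular": [0, 0, 0]}, {"gripper": 0, "offset": [-0.04, 0, -0.11], "angular": [0, 0, 0]}, {"gripper": 0, "offset": [-0.04, 0, -0.11], "angular": [0, 0, 0]}, {"gripper": 0, "offset": [-0.04, 0, -0.11], "angular": [0, 0, 0]}])

```text
t: 7.5
eef_pos: [0.6218, -0.2326, 0.2157]
tool_rot: [0.001, 0.0, 1.0, -0.0]
contact_force: [-0.0, 0.2, -1.1]
gripper_width: 1.0
grasp_force: 0.0
```

```bash
python3 c.py w8 F30
python3 - <<'E'
from h import *
im=cv2.imread("pics/w8.png"); m=optics.camera_model("wrist")
b,s=fit(im,m,F[30],[(.015,.058),(.0125,.058)]); print(b.round(4),s)
p=proj(m,[[*F[30],.03]])[0].astype(int); print(p)
t=cv2.resize(im[max(0,p[1]-75):p[1]+75,p[0]-75:p[0]+75],None,fx=4,fy=4,interpolation=2); cv2.imwrite("pics/c8.png",t)
E
```

```text
t 7.5 eef [ 0.6218 -0.2326  0.2157] rot [ 6.e-04  4.e-04  1.e+00 -1.e-04] F [-0.   0.2 -1.1] w 1.0
F30 [ 0.5813 -0.2344] 91 tool dx dy 0.0405 -0.0018
[ 0.5792 -0.2347] 369.9936
[316 177]
```

View pics/c8.png

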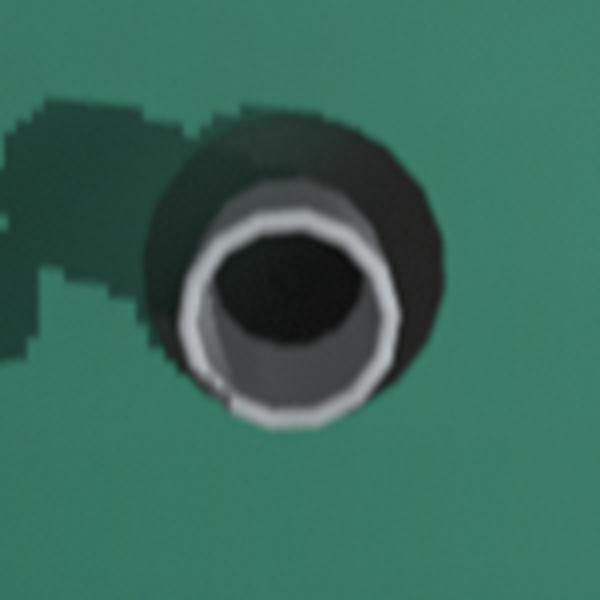

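Ring30 sits on its disc (rim centre about (290,318) in the crop). The fit shows about 2 mm of offset in x, and I'll cross-check that with the top camera. Next is ring40.

Emit:
drive_tool(deltas=[{"gripper": 0, "offset": [0.003, 0.045, 0], "angular": [0, 0, 0]}, {"gripper": 0, "offset": [0.006, 0.09, 0], "angular": [0, 0, 0]}, {"gripper": 0, "offset": [0.009, 0.135, 0], "angular": [0, 0, 0]}, {"gripper": 0, "offset": [0.012, 0.18, 0], "angular": [0, 0, 0]}, {"gripper": 0, "offset": [0.016, 0.225, 0], "angular": [0, 0, 0]}])

```text
t: 8.05
eef_pos: [0.6037, -0.0069, 0.214]
tool_rot: [-0.001, 0.001, 1.0, -0.0]
contact_force: [-0.2, 0.8, -0.2]
gripper_width: 1.001
grasp_force: 0.0
```

Emit:
drive_tool(deltas=[{"gripper": 0, "offset": [0.003, 0.045, 0], "angular": [0, 0, 0]}, {"gripper": 0, "offset": [0.006, 0.09, 0], "angular": [0, 0, 0]}, {"gripper": 0, "offset": [0.009, 0.135, 0], "angular": [0, 0, 0]}, {"gripper": 0, "offset": [0.012, 0.18, 0], "angular": [0, 0, 0]}, {"gripper": 0, "offset": [0.016, 0.225, 0], "angular": [0, 0, 0]}])

```text
t: 8.55
eef_pos: [0.5884, 0.2176, 0.214]
tool_rot: [-0.001, 0.001, 1.0, -0.001]
contact_force: [0.4, 0.5, 0.8]
gripper_width: 0.997
grasp_force: 0.0
```

Emit:
drive_tool(deltas=[{"gripper": 0, "offset": [0, 0.014, 0.015], "angular": [0, 0, 0]}, {"gripper": 0, "offset": [0, 0.014, 0.03], "angular": [0, 0, 0]}, {"gripper": 0, "offset": [0, 0.014, 0.03], "angular": [0, 0, 0]}, {"gripper": 0, "offset": [0, 0.014, 0.03], "angular": [0, 0, 0]}, {"gripper": 0, "offset": [0, 0.014, 0.03], "angular": [0, 0, 0]}])

```text
t: 9.05
eef_pos: [0.5906, 0.2286, 0.1857]
tool_rot: [0.0, 0.003, 1.0, -0.0]
contact_force: [-0.3, 0.6, 0.4]
gripper_width: 1.006
grasp_force: 0.0
```

```bash
python3 c.py w9 R40
cat > tp.py <<'E'
from h import *
import sys
d=int(sys.argv[1]); 
for n in("top","side"):
    im=optics.read_camera(n); m=optics.camera_model(n); cv2.imwrite(f"pics/{n}_{d}.png",im)
    print(n,"disc",fit(im,m,F[d],fcirc(d))[0].round(4),"rim",fit(im,m,F[d],[(d/2000,.058),(d/2000-.0025,.058)])[0].round(4))
E
python3 tp.py 30
```

```text
t 9.05 eef [0.5906 0.2286 0.1857] rot [ 2.0e-04  2.6e-03  1.0e+00 -4.0e-04] F [-0.3  0.6  0.4] w 1.006
R40 [0.5907 0.2307] 347 tool dx dy -0.0001 0.0021
top disc [ 0.581 -0.232] rim [ 0.5801 -0.2362]
side disc [ 0.5795 -0.2233] rim [ 0.5789 -0.2335]
```

Side and top disc readings are slightly biased because the disc's wall is visible. The wrist view suggests ring30 is about 2 mm off in −x, so I'll correct for that on the others and review ring30 later. Now grasp ring40.

Emit:
drive_tool(deltas=[{"gripper": 0, "offset": [0, 0.003, 0.03], "angular": [0, 0, 0]}, {"gripper": 0, "offset": [0, 0.003, 0.06], "angular": [0, 0, 0]}, {"gripper": 0, "offset": [0, 0.003, 0.085], "angular": [0, 0, 0]}, {"gripper": 0, "offset": [0, 0.003, 0.105], "angular": [0, 0, 0]}, {"gripper": 0, "offset": [0, 0.003, 0.107], "angular": [0, 0, 0]}])

```text
t: 9.7
eef_pos: [0.5886, 0.2331, 0.0762]
tool_rot: [-0.002, 0.001, 1.0, -0.001]
contact_force: [-0.2, -0.1, -0.3]
gripper_width: 1.004
grasp_force: 0.0
```

Emit:
drive_tool(deltas=[{"gripper": 80, "offset": [0, 0, 0], "angular": [0, 0, 0]}, {"gripper": 110, "offset": [0, 0, 0], "angular": [0, 0, 0]}, {"gripper": 255, "offset": [0, 0, 0], "angular": [0, 0, 0]}, {"gripper": 255, "offset": [0, 0, 0], "angular": [0, 0, 0]}, {"gripper": 255, "offset": [0, 0, 0], "angular": [0, 0, 0]}])

```text
t: 10.2
eef_pos: [0.5907, 0.2343, 0.08]
tool_rot: [0.001, 0.001, 1.0, 0.001]
contact_force: [-1.1, -0.2, 6.7]
gripper_width: 0.452
grasp_force: 39.9
```

```bash
python3 c.py w10 H40
```

```text
t 10.2 eef [0.5907 0.2343 0.08  ] rot [1.0e-03 1.1e-03 1.0e+00 5.0e-04] F [-1.1 -0.2  6.7] w 0.452
H40 [0.5907 0.2328] 223 tool dx dy -0.0000 -0.0015
```

Ring40 is held (width 0.452 ≈ 40 mm). I'll go to the view position past former40.

Emit:
drive_tool(deltas=[{"gripper": 255, "offset": [0, 0, -0.04], "angular": [0, 0, 0]}, {"gripper": 255, "offset": [0, 0, -0.08], "angular": [0, 0, 0]}, {"gripper": 255, "offset": [-0.02, -0.03, -0.12], "angular": [0, 0, 0]}, {"gripper": 255, "offset": [-0.04, -0.07, -0.12], "angular": [0, 0, 0]}, {"gripper": 255, "offset": [-0.06, -0.11, -0.12], "angular": [0, 0, 0]}])

```text
t: 10.75
eef_pos: [0.6513, 0.1233, 0.2013]
tool_rot: [0.002, 0.0, 1.0, 0.001]
contact_force: [0.1, 0.0, -1.1]
gripper_width: 0.448
grasp_force: 40.7
```

Emit:
drive_tool(deltas=[{"gripper": 255, "offset": [-0.014, -0.04, 0], "angular": [0, 0, 0]}, {"gripper": 255, "offset": [-0.014, -0.049, 0], "angular": [0, 0, 0]}, {"gripper": 255, "offset": [-0.014, -0.049, 0], "angular": [0, 0, 0]}, {"gripper": 255, "offset": [-0.014, -0.049, 0], "angular": [0, 0, 0]}, {"gripper": 255, "offset": [-0.014, -0.049, 0], "angular": [0, 0, 0]}])

```text
t: 11.25
eef_pos: [0.6631, 0.0775, 0.1983]
tool_rot: [-0.0, -0.001, 1.0, 0.001]
contact_force: [0.1, -0.2, -0.8]
gripper_width: 0.449
grasp_force: 40.7
```

```bash
python3 c.py w11 F40 H40@0.170; python3 tp.py 30
python3 - <<'E'
from h import *
t=cv2.imread("pics/top_30.png"); w=cv2.imread("pics/w11.png")
a=cv2.resize(t[185:235,385:435],(400,400),interpolation=2); b=cv2.resize(w[60:260,210:410],(400,400))
cv2.imwrite("pics/c11.png",np.hstack([a,b]))
E
```

```text
t 11.25 eef [0.6631 0.0775 0.1983] rot [-2.e-04 -6.e-04  1.e+00  7.e-04] F [ 0.1 -0.2 -0.8] w 0.449
F40 [0.6215 0.074 ] 115 tool dx dy 0.0416 -0.0035
H40@0.170 [0.6616 0.076 ] 150 tool dx dy 0.0015 -0.0015
top disc [ 0.5822 -0.232 ] rim [ 0.572  -0.2221]
side disc [ 0.5807 -0.2251] rim [ 0.5816 -0.2353]
```

View pics/c11.png

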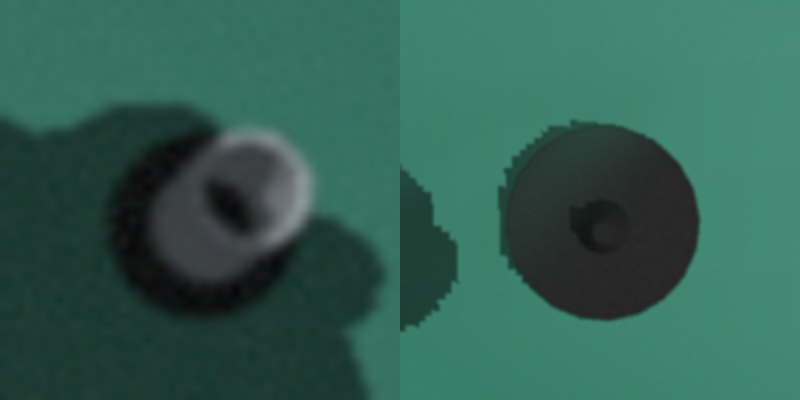

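The left tile shows ring30 on its disc in the top view, disc centre about (203,224) and rim about (252,190). The right tile shows former40 centred at about (603,222), matching the fit.

Emit:
drive_tool(deltas=[{"gripper": 255, "offset": [0.02, -0.0015, 0], "angular": [0, 0, 0]}, {"gripper": 255, "offset": [0.039, -0.0015, 0.02], "angular": [0, 0, 0]}, {"gripper": 255, "offset": [0.039, -0.0015, 0.04], "angular": [0, 0, 0]}, {"gripper": 255, "offset": [0.039, -0.0015, 0.07], "angular": [0, 0, 0]}, {"gripper": 255, "offset": [0.039, -0.0015, 0.09], "angular": [0, 0, 0]}])

```text
t: 11.9
eef_pos: [0.6238, 0.0744, 0.1069]
tool_rot: [-0.001, 0.0, 1.0, 0.0]
contact_force: [-0.5, 0.6, -0.7]
gripper_width: 0.443
grasp_force: 40.7
```

Emit:
drive_tool(deltas=[{"gripper": 255, "offset": [0, 0, 0.01], "angular": [0, 0, 0]}, {"gripper": 255, "offset": [0, 0, 0.016], "angular": [0, 0, 0]}, {"gripper": 255, "offset": [0, 0, 0.018], "angular": [0, 0, 0]}, {"gripper": 255, "offset": [0, 0, 0.018], "angular": [0, 0, 0]}, {"gripper": 255, "offset": [0, 0, 0.018], "angular": [0, 0, 0]}])

```text
t: 12.4
eef_pos: [0.6252, 0.0735, 0.0913]
tool_rot: [0.001, 0.001, 1.0, 0.0]
contact_force: [-0.2, 0.6, -0.5]
gripper_width: 0.455
grasp_force: 40.7
```

Run:
```python
from h import *
m=optics.camera_model("top")
print(ray(m,385+203/8-.5,185+224/8-.5,.006).round(4), ray(m,385+252/8-.5,185+190/8-.5,.058).round(4))
s=bot.get_obs();print(s["eef_pos"].round(4),s["contact_force"].round(1))
```

```text
[ 0.5825 -0.2326  0.006 ] [ 0.5815 -0.2334  0.058 ]
[0.6252 0.0735 0.0913] [-0.2  0.6 -0.5]
```

The top view puts ring30 within about 1 mm. For ring40, trim the position and touch down.

Emit:
drive_tool(deltas=[{"gripper": 255, "offset": [0.0014, 0.0022, 0], "angular": [0, 0, 0]}, {"gripper": 255, "offset": [0.0014, 0.0022, 0.001], "angular": [0, 0, 0]}, {"gripper": 255, "offset": [0.0014, 0.0022, 0.002], "angular": [0, 0, 0]}, {"gripper": 255, "offset": [0.0014, 0.0022, 0.0035], "angular": [0, 0, 0]}, {"gripper": 255, "offset": [0.0014, 0.0022, 0.0035], "angular": [0, 0, 0]}])

```text
t: 12.9
eef_pos: [0.6233, 0.0757, 0.088]
tool_rot: [0.0, 0.001, 1.0, 0.0]
contact_force: [-3.6, -0.1, 9.7]
gripper_width: 0.456
grasp_force: 41.6
```

Emit:
drive_tool(deltas=[{"gripper": 110, "offset": [0, 0, 0], "angular": [0, 0, 0]}, {"gripper": 70, "offset": [0, 0, 0], "angular": [0, 0, 0]}, {"gripper": 0, "offset": [0, 0, 0], "angular": [0, 0, 0]}, {"gripper": 0, "offset": [0, 0, 0], "angular": [0, 0, 0]}, {"gripper": 0, "offset": [0, 0, -0.02], "angular": [0, 0, 0]}])

```text
t: 13.4
eef_pos: [0.6214, 0.0754, 0.1046]
tool_rot: [-0.003, 0.001, 1.0, -0.001]
contact_force: [0.3, 0.1, 0.2]
gripper_width: 1.001
grasp_force: 0.0
```

Emit:
drive_tool(deltas=[{"gripper": 0, "offset": [0, 0, -0.04], "angular": [0, 0, 0]}, {"gripper": 0, "offset": [0, 0, -0.09], "angular": [0, 0, 0]}, {"gripper": 0, "offset": [-0.04, 0, -0.11], "angular": [0, 0, 0]}, {"gripper": 0, "offset": [-0.04, 0, -0.11], "angular": [0, 0, 0]}, {"gripper": 0, "offset": [-0.04, 0, -0.11], "angular": [0, 0, 0]}])

```text
t: 13.9
eef_pos: [0.6637, 0.0755, 0.2171]
tool_rot: [0.0, 0.001, 1.0, 0.0]
contact_force: [-0.1, 0.1, -0.7]
gripper_width: 1.001
grasp_force: 0.0
```

```bash
cat > v.py <<'E'
from h import *
import sys
d=int(sys.argv[1]); s=bot.get_obs(); im,m=wrist("v%d"%d); print(s["eef_pos"].round(4))
D,_=fit(im,m,F[d],fcirc(d)); b,sc=fit(im,m,F[d],[(d/2000,.058),(d/2000-.0025,.058)]); print("disc",D.round(4),"rim",b.round(4),sc)
b2,sc=fit(im,m,F[d],[(d/2000-.0025,.058)]); print("inner rim",b2.round(4))
p=proj(m,[[*F[d],.03]])[0].astype(int); y=max(0,p[1]-90); x=max(0,p[0]-90)
c=np.ascontiguousarray(cv2.resize(im[y:y+180,x:x+180],None,fx=3.3,fy=3.3,interpolation=2))
for q,r,z in((D,d/2000+.01,.008),(b,d/2000,.058)):
    cv2.polylines(c,[np.int32((proj(m,circ(q,r,z))-[x,y]+.5)*3.3)],True,(0,255,255),1)
cv2.imwrite("pics/vc%d.png"%d,c)
E
python3 v.py 40
```

```text
[0.6637 0.0755 0.2171]
disc [0.6209 0.074 ] rim [0.6224 0.074 ] 345.242
inner rim [0.6224 0.074 ]
```

View pics/vc40.png

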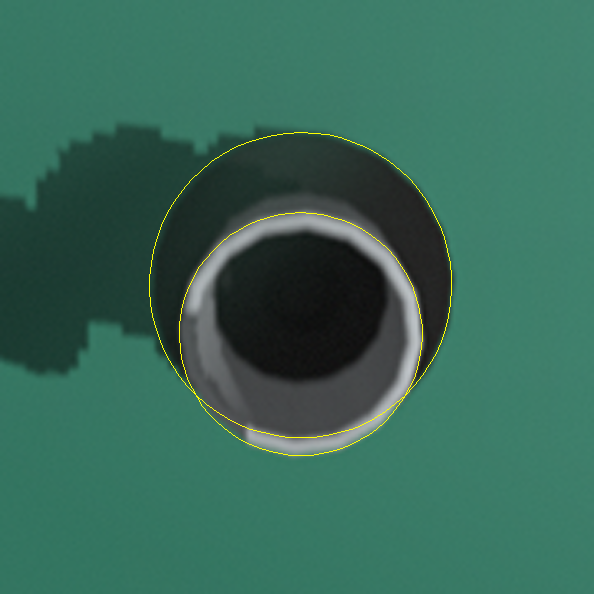

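Both fitted circles lie on the image edges, and ring40 is centred within about 1 mm. On to ring50.

Emit:
drive_tool(deltas=[{"gripper": 0, "offset": [0.016, -0.044, 0], "angular": [0, 0, 0]}, {"gripper": 0, "offset": [0.032, -0.088, 0], "angular": [0, 0, 0]}, {"gripper": 0, "offset": [0.048, -0.132, 0], "angular": [0, 0, 0]}, {"gripper": 0, "offset": [0.064, -0.176, 0], "angular": [0, 0, 0]}, {"gripper": 0, "offset": [0.08, -0.22, 0], "angular": [0, 0, 0]}])

```text
t: 14.45
eef_pos: [0.5803, -0.1454, 0.2153]
tool_rot: [-0.002, 0.001, 1.0, 0.0]
contact_force: [1.2, 0.0, -0.0]
gripper_width: 1.002
grasp_force: 0.0
```

Emit:
drive_tool(deltas=[{"gripper": 0, "offset": [0.016, -0.044, 0], "angular": [0, 0, 0]}, {"gripper": 0, "offset": [0.032, -0.088, 0], "angular": [0, 0, 0]}, {"gripper": 0, "offset": [0.048, -0.132, 0], "angular": [0, 0, 0]}, {"gripper": 0, "offset": [0.064, -0.176, 0], "angular": [0, 0, 0]}, {"gripper": 0, "offset": [0.072, -0.204, 0], "angular": [0, 0, 0]}])

```text
t: 14.95
eef_pos: [0.5065, -0.3512, 0.2154]
tool_rot: [-0.002, 0.003, 1.0, 0.0]
contact_force: [0.6, 1.1, 0.3]
gripper_width: 1.001
grasp_force: 0.0
```

Emit:
drive_tool(deltas=[{"gripper": 0, "offset": [0, 0, 0.015], "angular": [0, 0, 0]}, {"gripper": 0, "offset": [0, 0, 0.03], "angular": [0, 0, 0]}, {"gripper": 0, "offset": [0, 0, 0.03], "angular": [0, 0, 0]}, {"gripper": 0, "offset": [0, 0, 0.03], "angular": [0, 0, 0]}, {"gripper": 0, "offset": [0, 0, 0.03], "angular": [0, 0, 0]}])

```text
t: 15.45
eef_pos: [0.5111, -0.3469, 0.187]
tool_rot: [0.0, -0.0, 1.0, 0.0]
contact_force: [0.3, -0.7, -0.1]
gripper_width: 1.0
grasp_force: 0.0
```

```bash
python3 c.py w13 R50
```

```text
t 15.45 eef [ 0.5111 -0.3469  0.187 ] rot [ 1.e-04 -0.e+00  1.e+00  2.e-04] F [ 0.3 -0.7 -0.1] w 1.0
R50 [ 0.512  -0.3497] 350 tool dx dy -0.0009 -0.0028
```

View pics/w13.png

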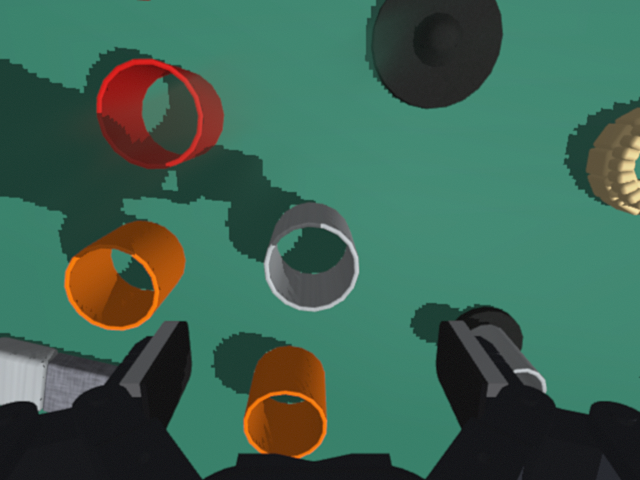

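The steel ring50 rim is at about (312,268), with orange look-alikes at (113,290) and (286,424), both clear of the fingers' path. I'll partly close the gripper and descend.

Emit:
drive_tool(deltas=[{"gripper": 25, "offset": [-0.001, -0.0015, 0.03], "angular": [0, 0, 0]}, {"gripper": 25, "offset": [-0.001, -0.0015, 0.06], "angular": [0, 0, 0]}, {"gripper": 25, "offset": [-0.001, -0.0015, 0.085], "angular": [0, 0, 0]}, {"gripper": 25, "offset": [-0.001, -0.0015, 0.105], "angular": [0, 0, 0]}, {"gripper": 25, "offset": [-0.001, -0.0015, 0.107], "angular": [0, 0, 0]}])

```text
t: 16.0
eef_pos: [0.5106, -0.3484, 0.0779]
tool_rot: [-0.002, 0.001, 1.0, 0.001]
contact_force: [-0.3, 0.4, -0.1]
gripper_width: 0.903
grasp_force: 0.0
```

Emit:
drive_tool(deltas=[{"gripper": 60, "offset": [0, 0, 0], "angular": [0, 0, 0]}, {"gripper": 90, "offset": [0, 0, 0], "angular": [0, 0, 0]}, {"gripper": 255, "offset": [0, 0, 0], "angular": [0, 0, 0]}, {"gripper": 255, "offset": [0, 0, 0], "angular": [0, 0, 0]}, {"gripper": 255, "offset": [0, 0, 0], "angular": [0, 0, 0]}])

```text
t: 16.5
eef_pos: [0.5123, -0.3501, 0.0817]
tool_rot: [0.001, 0.001, 1.0, -0.001]
contact_force: [-1.0, 1.5, 6.8]
gripper_width: 0.579
grasp_force: 41.3
```

```bash
python3 c.py w14 H50
```

```text
t 16.5 eef [ 0.5123 -0.3501  0.0817] rot [ 1.2e-03  9.0e-04  1.0e+00 -5.0e-04] F [-1.   1.5  6.8] w 0.579
H50 [ 0.512  -0.3516] 179 tool dx dy 0.0003 -0.0015
```

Emit:
drive_tool(deltas=[{"gripper": 255, "offset": [0, 0, -0.04], "angular": [0, 0, 0]}, {"gripper": 255, "offset": [0, 0, -0.08], "angular": [0, 0, 0]}, {"gripper": 255, "offset": [0.02, 0.02, -0.118], "angular": [0, 0, 0]}, {"gripper": 255, "offset": [0.04, 0.04, -0.118], "angular": [0, 0, 0]}, {"gripper": 255, "offset": [0.06, 0.06, -0.118], "angular": [0, 0, 0]}])

```text
t: 17.05
eef_pos: [0.4514, -0.2894, 0.1998]
tool_rot: [0.002, 0.001, 1.0, -0.001]
contact_force: [-0.0, 1.3, -1.9]
gripper_width: 0.578
grasp_force: 42.6
```

Emit:
drive_tool(deltas=[{"gripper": 255, "offset": [0.01, 0.009, 0], "angular": [0, 0, 0]}, {"gripper": 255, "offset": [0.01, 0.009, 0], "angular": [0, 0, 0]}, {"gripper": 255, "offset": [0.01, 0.009, 0], "angular": [0, 0, 0]}, {"gripper": 255, "offset": [0.01, 0.009, 0], "angular": [0, 0, 0]}])

```text
t: 17.45
eef_pos: [0.4423, -0.2813, 0.1983]
tool_rot: [0.001, 0.001, 1.0, -0.0]
contact_force: [-1.3, -0.2, -1.7]
gripper_width: 0.581
grasp_force: 42.6
```

```bash
python3 c.py w15 F50 H50@0.168
```

```text
t 17.45 eef [ 0.4423 -0.2813  0.1983] rot [ 7.0e-04  1.1e-03  1.0e+00 -4.0e-04] F [-1.3 -0.2 -1.7] w 0.581
F50 [ 0.397  -0.2828] 119 tool dx dy 0.0453 -0.0015
H50@0.168 [ 0.4405 -0.2828] 138 tool dx dy 0.0018 -0.0015
```

Emit:
drive_tool(deltas=[{"gripper": 255, "offset": [0.024, 0, 0], "angular": [0, 0, 0]}, {"gripper": 255, "offset": [0.0445, 0, 0.02], "angular": [0, 0, 0]}, {"gripper": 255, "offset": [0.0445, 0, 0.04], "angular": [0, 0, 0]}, {"gripper": 255, "offset": [0.0445, 0, 0.07], "angular": [0, 0, 0]}, {"gripper": 255, "offset": [0.0445, 0, 0.09], "angular": [0, 0, 0]}])

```text
t: 18.0
eef_pos: [0.3971, -0.2808, 0.1065]
tool_rot: [-0.0, 0.001, 1.0, -0.0]
contact_force: [0.2, 0.3, -1.5]
gripper_width: 0.579
grasp_force: 42.6
```

Emit:
drive_tool(deltas=[{"gripper": 255, "offset": [0, 0, 0.01], "angular": [0, 0, 0]}, {"gripper": 255, "offset": [0, 0, 0.015], "angular": [0, 0, 0]}, {"gripper": 255, "offset": [0, 0, 0.016], "angular": [0, 0, 0]}, {"gripper": 255, "offset": [0, 0, 0.016], "angular": [0, 0, 0]}, {"gripper": 255, "offset": [0, 0, 0.016], "angular": [0, 0, 0]}])

```text
t: 18.5
eef_pos: [0.3975, -0.2808, 0.0927]
tool_rot: [0.001, 0.001, 1.0, -0.0]
contact_force: [-0.3, -0.5, -1.5]
gripper_width: 0.58
grasp_force: 42.6
```

Position is on target (.3975,−.2808). Lower 3.5 mm to touch.

Emit:
drive_tool(deltas=[{"gripper": 255, "offset": [-0.0005, -0.0005, 0.001], "angular": [0, 0, 0]}, {"gripper": 255, "offset": [-0.0005, -0.0005, 0.002], "angular": [0, 0, 0]}, {"gripper": 255, "offset": [-0.0005, -0.0005, 0.0035], "angular": [0, 0, 0]}, {"gripper": 255, "offset": [-0.0005, -0.0005, 0.0035], "angular": [0, 0, 0]}])

```text
t: 18.9
eef_pos: [0.3978, -0.2811, 0.0896]
tool_rot: [0.0, 0.001, 1.0, 0.0]
contact_force: [-3.1, 2.7, 15.1]
gripper_width: 0.58
grasp_force: 43.9
```

Emit:
drive_tool(deltas=[{"gripper": 80, "offset": [0, 0, -0.0005], "angular": [0, 0, 0]}, {"gripper": 40, "offset": [0, 0, -0.0005], "angular": [0, 0, 0]}, {"gripper": 0, "offset": [0, 0, -0.0005], "angular": [0, 0, 0]}, {"gripper": 0, "offset": [0, 0, -0.0005], "angular": [0, 0, 0]}, {"gripper": 0, "offset": [0, 0, -0.02], "angular": [0, 0, 0]}])

```text
t: 19.4
eef_pos: [0.3963, -0.2802, 0.1069]
tool_rot: [-0.002, 0.001, 1.0, 0.001]
contact_force: [-0.8, 0.7, 0.2]
gripper_width: 1.002
grasp_force: 0.0
```

Emit:
drive_tool(deltas=[{"gripper": 0, "offset": [0, 0, -0.04], "angular": [0, 0, 0]}, {"gripper": 0, "offset": [0, 0, -0.09], "angular": [0, 0, 0]}, {"gripper": 0, "offset": [-0.04, 0, -0.11], "angular": [0, 0, 0]}, {"gripper": 0, "offset": [-0.04, 0, -0.11], "angular": [0, 0, 0]}, {"gripper": 0, "offset": [-0.04, 0, -0.11], "angular": [0, 0, 0]}])

```text
t: 19.9
eef_pos: [0.4383, -0.2807, 0.2187]
tool_rot: [0.001, 0.0, 1.0, -0.0]
contact_force: [-1.2, -0.8, -1.2]
gripper_width: 0.996
grasp_force: 0.0
```

```bash
python3 v.py 50
```

```text
[ 0.4383 -0.2807  0.2187]
disc [ 0.3964 -0.2828] rim [ 0.3967 -0.2825] 346.53748
inner rim [ 0.3967 -0.2825]
```

View pics/vc50.png

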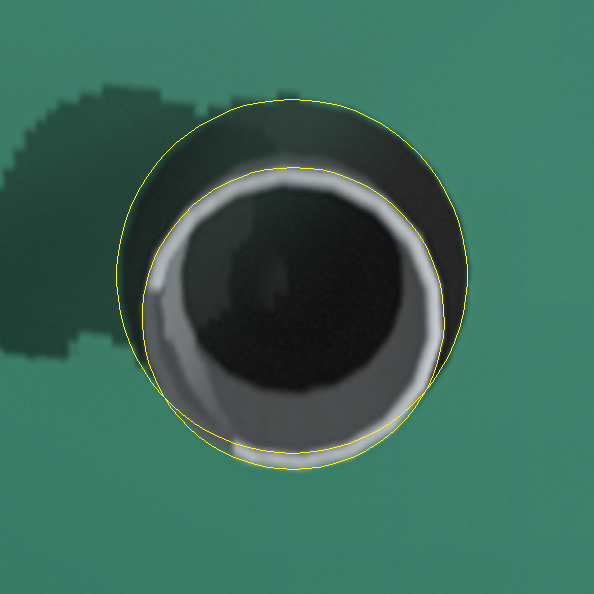

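Ring50 is centred within 0.5 mm. Ring60 next.

Emit:
drive_tool(deltas=[{"gripper": 0, "offset": [-0.005, 0.045, 0], "angular": [0, 0, 0]}, {"gripper": 0, "offset": [-0.01, 0.09, 0], "angular": [0, 0, 0]}, {"gripper": 0, "offset": [-0.015, 0.135, 0], "angular": [0, 0, 0]}, {"gripper": 0, "offset": [-0.02, 0.18, 0], "angular": [0, 0, 0]}, {"gripper": 0, "offset": [-0.021, 0.225, 0], "angular": [0, 0, 0]}])

```text
t: 20.45
eef_pos: [0.4577, -0.0548, 0.2173]
tool_rot: [-0.001, 0.001, 1.0, -0.0]
contact_force: [0.5, 0.2, -0.7]
gripper_width: 1.001
grasp_force: 0.0
```

Emit:
drive_tool(deltas=[{"gripper": 0, "offset": [0, 0.04, 0.01], "angular": [0, 0, 0]}, {"gripper": 0, "offset": [0, 0.068, 0.03], "angular": [0, 0, 0]}, {"gripper": 0, "offset": [0, 0.068, 0.033], "angular": [0, 0, 0]}, {"gripper": 0, "offset": [0, 0.068, 0.033], "angular": [0, 0, 0]}, {"gripper": 0, "offset": [0, 0.068, 0.033], "angular": [0, 0, 0]}])

```text
t: 20.95
eef_pos: [0.4585, 0.0104, 0.1851]
tool_rot: [-0.001, 0.002, 1.0, -0.0]
contact_force: [1.0, -1.2, 0.7]
gripper_width: 0.998
grasp_force: 0.0
```

```bash
python3 c.py w17 R60
```

```text
t 20.95 eef [0.4585 0.0104 0.1851] rot [-7.0e-04  2.1e-03  1.0e+00 -4.0e-04] F [ 1.  -1.2  0.7] w 0.998
R60 [0.46   0.0117] 342 tool dx dy -0.0015 0.0013
```

Emit:
drive_tool(deltas=[{"gripper": 0, "offset": [-0.001, 0.0025, 0.02], "angular": [0, 0, 0]}, {"gripper": 0, "offset": [-0.001, 0.0025, 0.04], "angular": [0, 0, 0]}, {"gripper": 0, "offset": [-0.001, 0.0025, 0.065], "angular": [0, 0, 0]}, {"gripper": 0, "offset": [-0.001, 0.0025, 0.09], "angular": [0, 0, 0]}, {"gripper": 0, "offset": [-0.001, 0.0025, 0.105], "angular": [0, 0, 0]}])

```text
t: 21.5
eef_pos: [0.4597, 0.0129, 0.0793]
tool_rot: [-0.0, 0.002, 1.0, -0.0]
contact_force: [1.0, -0.0, 0.0]
gripper_width: 1.001
grasp_force: 0.0
```

Emit:
drive_tool(deltas=[{"gripper": 35, "offset": [0, 0, 0], "angular": [0, 0, 0]}, {"gripper": 60, "offset": [0, 0, 0], "angular": [0, 0, 0]}, {"gripper": 255, "offset": [0, 0, 0], "angular": [0, 0, 0]}, {"gripper": 255, "offset": [0, 0, 0], "angular": [0, 0, 0]}, {"gripper": 255, "offset": [0, 0, 0], "angular": [0, 0, 0]}])

```text
t: 22.0
eef_pos: [0.4607, 0.0141, 0.0815]
tool_rot: [0.001, 0.001, 1.0, 0.0]
contact_force: [-0.0, -1.6, 7.4]
gripper_width: 0.685
grasp_force: 43.4
```

```bash
python3 c.py w18 H60
```

```text
t 22.0 eef [0.4607 0.0141 0.0815] rot [0.001  0.0013 1.     0.    ] F [-0.  -1.6  7.4] w 0.685
H60 [0.4604 0.0126] 175 tool dx dy 0.0003 -0.0015
```

Emit:
drive_tool(deltas=[{"gripper": 255, "offset": [0, 0, -0.04], "angular": [0, 0, 0]}, {"gripper": 255, "offset": [0, 0, -0.08], "angular": [0, 0, 0]}, {"gripper": 255, "offset": [0.002, 0.025, -0.118], "angular": [0, 0, 0]}, {"gripper": 255, "offset": [0.007, 0.07, -0.118], "angular": [0, 0, 0]}, {"gripper": 255, "offset": [0.014, 0.115, -0.118], "angular": [0, 0, 0]}])

```text
t: 22.55
eef_pos: [0.4471, 0.1305, 0.2005]
tool_rot: [0.002, 0.002, 1.0, 0.001]
contact_force: [0.6, -0.9, -1.5]
gripper_width: 0.683
grasp_force: 44.4
```

Emit:
drive_tool(deltas=[{"gripper": 255, "offset": [0.009, 0.045, 0], "angular": [0, 0, 0]}, {"gripper": 255, "offset": [0.018, 0.09, 0], "angular": [0, 0, 0]}, {"gripper": 255, "offset": [0.024, 0.13, 0], "angular": [0, 0, 0]}, {"gripper": 255, "offset": [0.027, 0.15, 0], "angular": [0, 0, 0]}, {"gripper": 255, "offset": [0.027, 0.15, 0], "angular": [0, 0, 0]}])

```text
t: 23.05
eef_pos: [0.4184, 0.2835, 0.1988]
tool_rot: [0.0, -0.002, 1.0, 0.001]
contact_force: [-0.8, 0.1, -1.8]
gripper_width: 0.681
grasp_force: 44.3
```

Emit:
drive_tool(deltas=[{"gripper": 255, "offset": [0, 0, 0], "angular": [0, 0, 0]}, {"gripper": 255, "offset": [0, 0, 0], "angular": [0, 0, 0]}])

```text
t: 23.25
eef_pos: [0.4198, 0.2781, 0.1984]
tool_rot: [-0.0, 0.002, 1.0, -0.0]
contact_force: [1.2, 0.3, -1.6]
gripper_width: 0.68
grasp_force: 44.3
```

```bash
python3 c.py w19 F60 H60@0.168
```

```text
t 23.25 eef [0.4198 0.2781 0.1984] rot [-1.0e-04  1.8e-03  1.0e+00 -4.0e-04] F [ 1.2  0.3 -1.6] w 0.68
F60 [0.3717 0.2775] 117 tool dx dy 0.0481 -0.0006
H60@0.168 [0.4189 0.2766] 136 tool dx dy 0.0009 -0.0015
```

Emit:
drive_tool(deltas=[{"gripper": 255, "offset": [0.024, 0.001, 0], "angular": [0, 0, 0]}, {"gripper": 255, "offset": [0.0475, 0.001, 0.02], "angular": [0, 0, 0]}, {"gripper": 255, "offset": [0.0475, 0.001, 0.04], "angular": [0, 0, 0]}, {"gripper": 255, "offset": [0.0475, 0.001, 0.07], "angular": [0, 0, 0]}, {"gripper": 255, "offset": [0.0475, 0.001, 0.09], "angular": [0, 0, 0]}])

```text
t: 23.8
eef_pos: [0.3721, 0.2793, 0.1073]
tool_rot: [-0.0, 0.002, 1.0, -0.0]
contact_force: [-0.6, 0.5, -1.6]
gripper_width: 0.676
grasp_force: 44.3
```

Emit:
drive_tool(deltas=[{"gripper": 255, "offset": [0, 0, 0.01], "angular": [0, 0, 0]}, {"gripper": 255, "offset": [0, 0, 0.015], "angular": [0, 0, 0]}, {"gripper": 255, "offset": [0, 0, 0.016], "angular": [0, 0, 0]}, {"gripper": 255, "offset": [0, 0, 0.016], "angular": [0, 0, 0]}, {"gripper": 255, "offset": [0, 0, 0.016], "angular": [0, 0, 0]}])

```text
t: 24.3
eef_pos: [0.3726, 0.2809, 0.0932]
tool_rot: [0.001, 0.001, 1.0, 0.001]
contact_force: [0.2, -0.6, -1.2]
gripper_width: 0.683
grasp_force: 44.3
```

Emit:
drive_tool(deltas=[{"gripper": 255, "offset": [0, -0.0018, 0], "angular": [0, 0, 0]}, {"gripper": 255, "offset": [0, -0.0018, 0.001], "angular": [0, 0, 0]}, {"gripper": 255, "offset": [0, -0.0018, 0.002], "angular": [0, 0, 0]}, {"gripper": 255, "offset": [0, -0.0018, 0.0035], "angular": [0, 0, 0]}, {"gripper": 255, "offset": [0, -0.0018, 0.0035], "angular": [0, 0, 0]}])

```text
t: 24.8
eef_pos: [0.3722, 0.2789, 0.0895]
tool_rot: [0.0, 0.001, 1.0, 0.0]
contact_force: [-2.2, -1.7, 8.7]
gripper_width: 0.681
grasp_force: 45.3
```

Emit:
drive_tool(deltas=[{"gripper": 50, "offset": [0, 0, 0], "angular": [0, 0, 0]}, {"gripper": 20, "offset": [0, 0, 0], "angular": [0, 0, 0]}, {"gripper": 0, "offset": [0, 0, 0], "angular": [0, 0, 0]}, {"gripper": 0, "offset": [0, 0, 0], "angular": [0, 0, 0]}, {"gripper": 0, "offset": [0, 0, -0.02], "angular": [0, 0, 0]}])

```text
t: 25.3
eef_pos: [0.371, 0.278, 0.1074]
tool_rot: [-0.002, 0.001, 1.0, -0.001]
contact_force: [0.1, -1.1, -0.7]
gripper_width: 1.001
grasp_force: 0.0
```

Emit:
drive_tool(deltas=[{"gripper": 0, "offset": [0, 0, -0.04], "angular": [0, 0, 0]}, {"gripper": 0, "offset": [0, 0, -0.09], "angular": [0, 0, 0]}, {"gripper": 0, "offset": [-0.04, 0, -0.11], "angular": [0, 0, 0]}, {"gripper": 0, "offset": [-0.04, 0, -0.11], "angular": [0, 0, 0]}, {"gripper": 0, "offset": [-0.04, 0, -0.11], "angular": [0, 0, 0]}])

```text
t: 25.8
eef_pos: [0.4127, 0.2786, 0.2192]
tool_rot: [0.0, 0.002, 1.0, 0.0]
contact_force: [-0.3, -0.8, -0.2]
gripper_width: 1.001
grasp_force: 0.0
```

```bash
python3 v.py 60
python3 - <<'E'
from h import *
cv2.imwrite("pics/topf.png",optics.read_camera("top"))
E
```

```text
[0.4127 0.2786 0.2192]
disc [0.3714 0.2772] rim [0.3708 0.2772] 350.8927
inner rim [0.3708 0.2772]
```

View pics/topf.png

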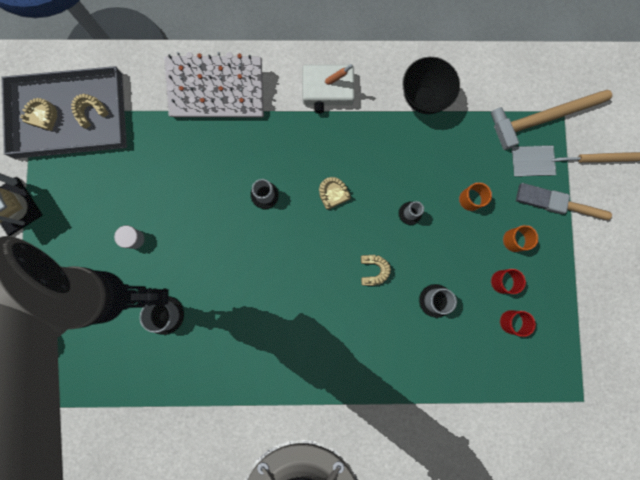

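All four rings stand on their formers, at (161,316), (264,192), (412,211) and (439,301), and the casts and look-alikes are where they were. Last check is ring30's centring, with no shadow on it now.

Run:
```python
from h import *
im=cv2.imread("pics/topf.png"); m=optics.camera_model("top"); t0=cv2.imread("pics/top0.png")
for d in (30,40,50):
    # formers from the clear first picture
    D=fit(t0,m,F[d],[(d/2000+.01,.008)])[0]; b,s=fit(im,m,F[d],[(d/2000,.058),(d/2000-.0025,.058)],.006); print(d,D.round(4),b.round(4),s,((b-D)*1000).round(1))
D=fit(t0,m,F[30],fcirc(30))[0]
cv2.imwrite("pics/c30.png",tile(im,m,D,.015,.03,22,560,[(.025,.008,(0,255,255)),(.015,.058,(255,0,255))]))
```

```text
30 [ 0.5807 -0.2326] [ 0.5801 -0.2362] 204.26422 [-0.6 -3.6]
40 [0.6203 0.0737] [0.6203 0.0719] 190.82591 [ 0.  -1.8]
50 [ 0.3973 -0.2804] [ 0.3964 -0.2843] 263.14523 [-0.9 -3.9]
```

View pics/c30.png

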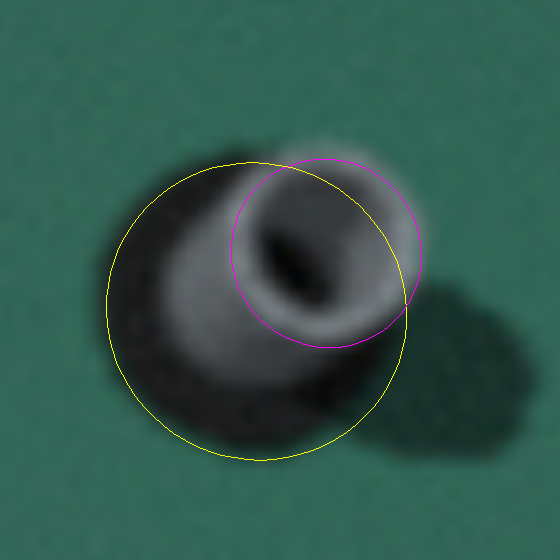

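In the crop the disc is centred at about (248,300) and the rim at (325,243), both shifted almost equally from the predicted circles. Ring30 is therefore centred within about 1–2 mm on its 10 mm margin. Everything is in place and the arm is clear, so I'll hand in.

```bash
python3 -c "
from station import bot
print(bot.hand_in())"
```

```text
the job is handed in; nothing more can be done
None
```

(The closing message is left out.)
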